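# Put the long instrument case away in the sample cabinet

## Robot

A 7-joint arm with a two-finger parallel gripper is mounted at the origin on the work surface. World frame = base frame: x ahead of the robot, y to its left, z up, the work surface at z = 0. Lengths are in m, angles in rad, forces in N, time in s.
With the tool pointing down it reaches from about 0.4 to 0.85 m from the base axis. Payload 4.5 kg.
Tool frame: the origin (TCP) lies midway between the tips of the shut fingers; the grasp point (between the pads) lies 19 mm behind it; z points along the fingers, y is the line along which they close (so a half turn about z gives the same grasp; the last joint's range is limited). The gripper opens to 88 mm and grips with 3 to 60 N. Pads are 18 mm wide; open, the fingers measure 123 mm over their backs; the gripper's body (75 mm by 187 mm) begins 45 mm behind the grasp point.
Start: joints at [-1.142, 0.689, -0.195, 1.565, 0.157, 0.902, -0.215], TCP at [0.24, 0.577, 0.239] pointing down, gripper open.
Joint ranges: [-3.01, 3.01], [-0.46, 2.08], [-1.47, 1.51], [0.13, 2.56], [-1, 4.14], [0.04, 2.09], [-2.66, 2.66]. Speed limits (rad/s): [2.57, 2.57, 3.14, 3.14, 3.14, 3.14, 3.14].

## Interface

Orientations are given as a unit quaternion [x, y, z, w].
In Python, from plant import sensors, eyes, finish_job gives the robot as it stands.
- The arm moves only by the tool send_rows, never from a script. Its argument "rows" is text: rows parted by semicolons, each of 4 numbers parted by spaces: the shift along the tool's x, y, z normalised to -1 to 1, where 1 is 30 cm, then the turn about the tool's z normalised to -1 to 1, where 1 is 2 pi rad. A call has 1 to 10 rows; each row is the pose to reach, as a shift and turn from the pose commanded when the call began, along the tool's axes at that moment, turning the shorter way round; what a row does not reach only later rows make up. A row lasts 1/12 s, in which the tool goes at most 41.7 mm and 7.16 degrees, less where a joint would pass 70% of its speed; a pose out of reach is approached as far as the arm can. A call with a number of a shift or a turn outside -1 to 1 is refused whole. A call with a gripper value outside its range is refused whole. "jaw" is the closure, from -1 (fully open) to 1 (shut), set as the call begins (left out, the last holds). The fingers move at their own pace and stop on an object; "force" is the grip in N (left out, the last holds). Time passes only in rows, so rows that repeat a pose let the fingers close. It gives the time, the measured TCP pose, the force, the opening and the grip force at its end, in the units of the state.
- sensors.get_state(): the state, without advancing time (a new reading comes with each control period).
- eyes.snapshot(name): name is "scene" or "top"; returns (picture, depth): 384x512x3 uint8, red, green, blue; 384x512 float32, m along the optical axis (not along the pixel's ray), 0 where there is no reading.
- eyes.calibration(name): a dict with "fov_y" (degrees; the focal length in pixels is half the picture's height over the tangent of half this angle, whatever the lens; pixels are square), "cx", "cy" (the principal point, pixels), "world_from_camera" (4x4, takes a point from camera to world coordinates). Camera axes: x right, y down, z forward; pixel columns grow to the right and rows downward; lengths in m; the calibration is good to about 2 mm. A picture is of the moment at which its call begins. calibration takes no time and is no camera call.
- finish_job(): hands the job in; it is judged then, once.
The state is a dict: "clock": time; "q": joint angles; "qd": joint speeds; "joint_torque": joint torques, N m; "tool_pos": TCP position; "eef_rot": TCP orientation; "contact_force": force on the tool from outside, world axes, zero at the start; "moment": the same for the moment, N m; "opening": opening from 0.0 (shut) to 1.0 (fully open); "finger_force": force on a finger pad.
Only numpy, scipy, OpenCV 4.12 (cv2) and the standard library are available. Lean on these libraries where they do the work, as an engineer would, in place of code of your own. Each camera call takes 0.05 s, during which the arm holds its last target. There are 200 camera calls.

## Task

Swing the cabinet door open by its handle, slide the long blue instrument case, lid up, all the way into the empty right-hand bay, and swing the door fully shut again. Leave everything else where it is.

Things in the scene. Friction and masses are not known exactly. Their poses are not given: they have to be found in the camera images.
- cabinet: fixed white cabinet, 220 deep (x) x 270 wide (y) x 200 mm high; origin at the centre of its underside; open front at x = -110 mm, facing -x (the robot). No sill: the table runs on inside. Walls and roof 12 mm. A divider (y = 0 to 10 mm) parts the left bay, full of sample dishes, from the empty right bay: y = -123 to 0, x = -110 to 98, 188 mm high
- bay_mouth (a point): centre of the mouth of the empty right bay, at table height on the cabinet's front edge; axes as the cabinet's (x points into the bay)
- door (a joint): angle of the door about its upright hinge (rad): 0 shut, up to 1.9 open; the free right edge swings towards the robot, then left. It stays where it is left. The door is 270 wide x 185 high x 15 mm thick, lower edge 10 mm above the table, white frame round a clear window
- door_hinge (a point): point on the hinge line, at the left edge of the door's outer face, 165 mm above the table (the height of the handle bar); axes turn with the door: y runs along the door from free edge to hinge, -x is outward
- door_handle (a point): middle of the door's level steel handle bar: 12 mm thick, 100 mm long along the door, axis 46 mm out from the door's outer face (a 40 mm gap behind it, open from above, 80 mm long between its standoffs), 165 mm above the table, 185 mm from the hinge line; axes turn with the door as for the hinge
- long_case: the long closed case of dark blue plastic that is to be put away, 160 (x) x 60 (y) x 45 mm (z), 0.2 to 0.4 kg; origin at the centre of its underside, z up through the lid. It lies on the right of the table
- short_case: the other, shorter and nearly square case of the same dark blue plastic, 90 x 75 x 45 mm; origin at the centre of its underside. A bystander, it stays
- bottle: dark drinks bottle with a black cap, diameter 64, 200 mm tall, standing to the right of the cabinet; origin at the centre of its underside. A bystander
- tumbler: clear glass tumbler, diameter 72, 110 mm tall, on the left; origin at the centre of its underside. A bystander
- dish_a: closed round sample dish, diameter 90, 20 mm high, lying on the cabinet's roof; origin at the centre of its underside. A bystander
- dish_b: a second closed sample dish, the same size, on the left of the table. A bystander
- refractometer: hand refractometer lying on the table near the robot on its right, 160 x 34 x 34 mm; origin at the middle of its underside. A bystander
- mouse: round black computer mouse, diameter 60, 34 mm high, on the left near the robot; origin at the centre of its underside. A bystander
There are look-alikes about, which are no part of the job. Leave any turquoise or yellow look-alike of the long_case alone.

How it is judged:
On the way, in this order (a step that is already met when the one before it is completed fails the run):
1. the door has been swung open (more than 0.8 rad) (value of joint door above 0.8 rad), for 0.2 s.
2. the long case is all the way inside the right-hand bay (x of long_case in the frame of cabinet above -0.04 m and y of long_case in the frame of cabinet between -0.105 and -0.02 m and height (world z) of long_case below 0.012 m and angle between long_case's own z axis and vertical below 0.1 rad), for 0.2 s.
At the end, for the whole second after the job is handed in: The long case lies flat on the table surface inside the right-hand bay, lid up, wholly behind the door (its centre no further forward than 40 mm before the cabinet's centre, 20 to 105 mm to the right of it), and at rest; the door is shut to within 0.06 rad (all of step 2 and value of joint door below 0.06 rad and velocity of joint door below 0.05 rad/s and linear speed of long_case below 0.02 m/s); the robot touches nothing.
It fails at once if one of the bystanders (short case, bottle, tumbler, dishes, refractometer, mouse) is shifted by more than 40 mm or knocked over (distance of any of short_case, bottle, tumbler, dish_a, dish_b, refractometer, mouse from where it was at the start of the episode above 0.04 m or angle between any of bottle, tumbler's own z axis and vertical above 0.5 rad).
It also fails if it takes over 72 s, if anything falls off the work surface, if the arm or the gripper's body presses on something with over 40 N, if the wrist force passes 120 N, or if a joint passes its speed limit or range.

## Working session

There is one attempt and no reset: what is moved stays moved. The work goes in short steps, Python scripts to look and compute and a tool call to move; the robot and the scene stay as the last step left them, time stands still between calls to the robot, and variables do not carry over. Pictures are saved under pics/ and viewed, at most 10 in all, crops included, and the job is handed in when it is done.

Besides the shell and the picture viewer there is one more tool, called in YAML: its name, and indented under it one key for each argument. send_rows: Moves the arm, as the interface text tells. Scaled input: -1 to 1 covers 30 cm each way for a shift and 2 pi rad each way for a turn. Its arguments: {"type":"object","properties":{"rows":{"type":"string"},"jaw":{"type":"number"},"force":{"type":"number"}},"required":["rows"]}

```bash
ls; mkdir -p pics
cat > h.py <<'E'
import numpy as np, cv2
from plant import sensors, eyes, finish_job
def cam(n):
    c=eyes.calibration(n); f=192/np.tan(np.radians(c["fov_y"])/2)
    return c,f,np.array(c["world_from_camera"])
def ray(n,u,v,z):
    c,f,T=cam(n); d=T[:3,:3]@np.array([(u-c["cx"])/f,(v-c["cy"])/f,1]); o=T[:3,3]
    return o+d*(z-o[2])/d[2]
def cloud(n,D):
    c,f,T=cam(n); v,u=np.mgrid[:384,:512]
    P=np.stack([(u-c["cx"])/f*D,(v-c["cy"])/f*D,D],-1)
    return P@T[:3,:3].T+T[:3,3]
def proj(n,p):
    c,f,T=cam(n); q=T[:3,:3].T@(np.array(p)-T[:3,3]); return q[:2]/q[2]*f+[c["cx"],c["cy"]]
E
python3 - <<'E'
from h import *
for n in("scene","top"):
    p,d=eyes.snapshot(n); np.savez(f"pics/{n}0.npz",p=p,d=d)
    cv2.imwrite(f"pics/{n}0.png",p[...,::-1]); c=eyes.calibration(n); print(n,c)
s=sensors.get_state(); print(s)
a=cv2.imread("pics/scene0.png");b=cv2.imread("pics/top0.png")
E
```

```text
pics
scene {'fov_y': 43.140587034848295, 'cx': 256.60869519689953, 'cy': 186.06115750749234, 'world_from_camera': array([[ 0.94816872,  0.19826976, -0.24832476,  0.92829434],
       [ 0.31776389, -0.58795395,  0.74386576, -1.26299777],
       [ 0.00148256, -0.78421888, -0.62048251,  1.16696554],
       [ 0.        ,  0.        ,  0.        ,  1.        ]])}
top {'fov_y': 52.168486523247665, 'cx': 249.41707928602162, 'cy': 193.70304603368922, 'world_from_camera': array([[-0.13760596, -0.96578838,  0.21981218,  0.26318353],
       [-0.99047232,  0.1353831 , -0.02521911, -0.02310602],
       [-0.00540253, -0.22118818, -0.97521618,  1.40900208],
       [ 0.        ,  0.        ,  0.        ,  1.        ]])}
{'clock': 0.1, 'q': array([-1.14221072,  0.68989892, -0.19453285,  1.56624349,  0.15731022,
        0.90250648, -0.21514901]), 'qd': array([ 0.00038451, -0.00186232, -0.00075761, -0.00325037,  0.00074289,
        0.00054008,  0.00030729]), 'joint_torque': array([-1.07806936e-03, -5.28496349e+01, -1.27151079e+00, -1.53836185e+01,
       -5.27417532e-02,  1.86115183e-03,  3.56720238e-05]), 'tool_pos': array([0.24019784, 0.57637981, 0.23799038]), 'eef_rot': array([ 1.96091832e-01,  9.80585183e-01, -8.25329390e-04, -1.02493611e-04]), 'contact_force': array([ 0.4026276 , -0.49800639,  0.62300077]), 'moment': array([ 0.01646227, -0.01713495,  0.02980237]), 'finger_force': 0.0, 'opening': 0.9978209097480792}
```

View pics/scene0.png

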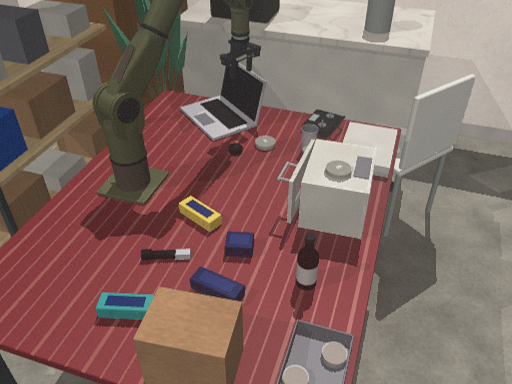

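View pics/top0.png

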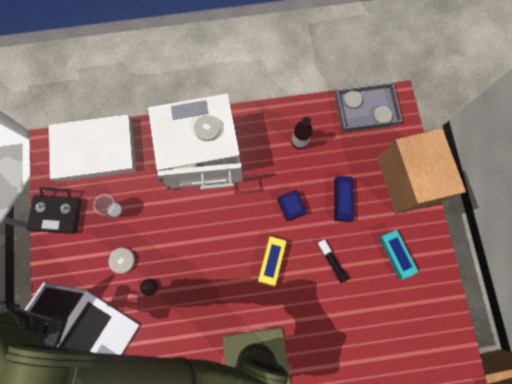

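The scene view shows the cabinet at (335,185) with its door and handle at left (290,172), the blue long case at (217,284), the short case at (239,244), and yellow (200,213) and turquoise (125,306) look-alikes. In the top view the long case is at (344,199), the short case at (292,206), the cabinet roof at (195,130) and the handle at (216,181).

Run:
```python
from h import *
T=np.load("pics/top0.npz"); S=np.load("pics/scene0.npz")
def blue(p):
    h=cv2.cvtColor(p,cv2.COLOR_RGB2HSV); return ((h[...,0]>105)&(h[...,0]<135)&(h[...,1]>90)&(h[...,2]>20)).astype(np.uint8)
for n,A in(("top",T),("scene",S)):
    P=cloud(n,A["d"]); m=blue(A["p"]); k,l,st,c=cv2.connectedComponentsWithStats(m)
    for i in range(1,k):
        if st[i,4]>120:
            q=P[(l==i)]; q=q[(q[:,2]>.038)&(q[:,2]<.055)]
            if len(q)<30: continue
            r=cv2.minAreaRect((q[:,:2]*1000).astype(np.float32)); print(n,c[i],st[i,4],np.median(q[:,2]),r)
    # roof & dish
    q=P[(P[...,2]>.192)&(P[...,2]<.21)&(P[...,0]>.4)]; q=q[(q[:,1]<.5)&(q[:,1]>-.2)]
    print(n,"roof",len(q),np.median(q[:,2]),cv2.minAreaRect((q[:,:2]*1000).astype(np.float32)))
    np.save(f"pics/roof_{n}.npy",q)
# bystanders heights map from top: components above table
P=cloud("top",T["d"]); m=((P[...,2]>.012)&(P[...,2]<.3)&(P[...,0]>.15)&(P[...,0]<1)).astype(np.uint8)
k,l,st,c=cv2.connectedComponentsWithStats(m)
for i in range(1,k):
    if st[i,4]>60:
        q=P[l==i]; r=cv2.minAreaRect((q[:,:2]*1000).astype(np.float32)); print(c[i].round(),st[i,4],q[:,2].max().round(3),np.round(r[0]),np.round(r[1]),round(r[2]))
im=cv2.resize(T["p"][85:225,140:380,::-1],None,fx=3.3,fy=3.3,interpolation=cv2.INTER_CUBIC); cv2.imwrite("pics/crop1.png",im)
```

```text
top [344.01094391 198.29138167] 731 0.044269711483484575 ((509.5443115234375, -390.4768371582031), (59.05517578125, 155.7664794921875), 79.77620697021484)
top [291.64887064 204.70020534] 487 0.04405354506384751 ((511.65472412109375, -201.5199432373047), (85.75981140136719, 72.41117858886719), 14.604233741760254)
top [399.89568345 253.65467626] 278 0.0450155467913218 ((289.44189453125, -541.5469360351562), (106.42945098876953, 33.900936126708984), 13.260208129882812)
top [272.02024291 260.72874494] 247 0.04505308163229671 ((327.00457763671875, -102.88377380371094), (27.609909057617188, 102.77772521972656), 66.88502502441406)
top roof 4870 0.1986732107747663 ((754.551513671875, 100.30328369140625), (261.9072265625, 270.69219970703125), 2.591766357421875)
scene [199.25301205 208.18072289] 166 0.045026454796691984 ((326.1719055175781, -100.3719482421875), (32.96745681762695, 111.73658752441406), 67.24435424804688)
scene [239.16183575 239.91304348] 414 0.0443541354650252 ((514.116943359375, -200.8632354736328), (87.11602020263672, 79.19898986816406), 13.647906303405762)
scene [216.4636118
[... 520 characters left out ...]
310. 273.] 2
[  4. 118.] 92 0.079 [986. 817.] [18. 34.] 24
[ 91. 147.] 4741 0.059 [831. 497.] [300. 216.] 90
[302. 133.] 471 0.204 [ 753. -272.] [64. 58.] 62
[420. 171.] 4927 0.21 [ 551. -640.] [221. 164.] 5
[344. 198.] 827 0.055 [ 512. -393.] [ 64. 162.] 80
[ 54. 212.] 1873 0.062 [613. 643.] [172. 156.] 78
[292. 205.] 565 0.053 [ 514. -203.] [90. 78.] 14
[107. 205.] 450 0.114 [591. 436.] [71. 68.] 1
[398. 254.] 939 0.053 [ 291. -543.] [160.  66.] 15
[272. 261.] 831 0.052 [ 328. -104.] [ 63. 161.] 67
[333. 261.] 379 0.036 [ 300. -312.] [156.  33.] 22
[121. 260.] 506 0.026 [405. 420.] [86. 88.] 86
[148. 287.] 240 0.038 [299. 332.] [57. 58.] 26
[ 78. 313.] 3323 0.299 [190. 545.] [282. 196.] 52
```

View pics/crop1.png

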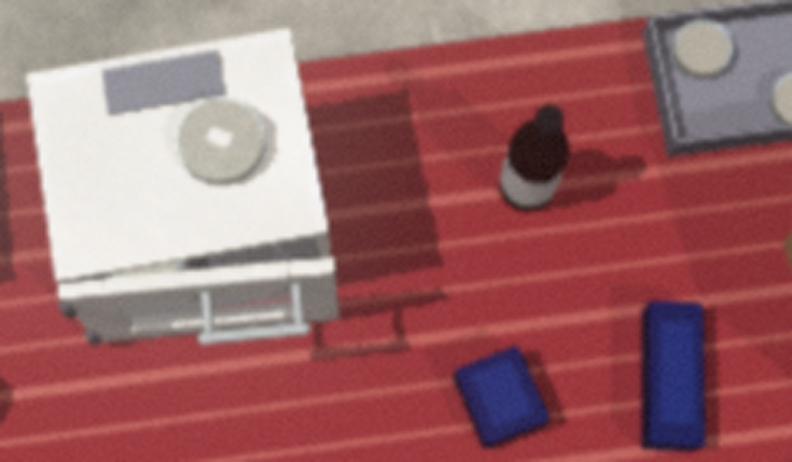

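The blue long case is top (344,199) (59 x 156 mm measured at 44 mm height). The other candidates are the turquoise case at (399,254) and the yellow one at (272,261), which are the wrong colour, and the short case at (292,206), which is square. The crop confirms this, with the long plain-blue case at lower right. It also shows the door slightly ajar, with the handle bar at about top (217,186).

```bash
cat >> h.py <<'E'
def door_cab():
    pass
def yaw(s):
    from scipy.spatial.transform import Rotation as R
    m=R.from_quat(s["eef_rot"]).as_matrix(); return m
E
python3 - <<'E'
from h import *
T=np.load("pics/top0.npz");P=cloud("top",T["d"])
S=np.load("pics/scene0.npz");Q=cloud("scene",S["d"])
def rob(x,y):
    for _ in range(5):
        a=np.polyfit(x,y,1); r=y-np.polyval(a,x); k=abs(r)<max(2*np.median(abs(r)),.001); x,y=x[k],y[k]
    return a
for n,q in(("top",np.load("pics/roof_top.npy")),("scene",np.load("pics/roof_scene.npy"))):
    y=np.arange(-.01,.21,.006); back=np.array([(c,q[abs(q[:,1]-c)<.003,0].max()) for c in y])
    front=np.array([(c,q[abs(q[:,1]-c)<.003,0].min()) for c in y])
    x=np.arange(.69,.84,.006); L=np.array([(c,q[abs(q[:,0]-c)<.003,1].max()) for c in x]); Rr=np.array([(c,q[abs(q[:,0]-c)<.003,1].min()) for c in x])
    for nm,e in(("back",back),("front",front),("L",L),("R",Rr)):
        a=rob(e[:,0],e[:,1]); print(n,nm,"slope",a[0].round(4),"at mid",np.polyval(a,.1 if nm in("back","front") else .76).round(4))
# points by height in front of the door
for n,C in(("top",P),("scene",Q)):
    m=(C[...,2]>.145)&(C[...,2]<.185)&(C[...,0]>.5)&(C[...,0]<.64)&(C[...,1]>-.1)&(C[...,1]<.3)
    q=C[m]; a=rob(q[:,1],q[:,0]); print(n,"handle",len(q),a,np.percentile(q,[2,50,98],0).round(3).tolist())
    m=(C[...,2]>.188)&(C[...,2]<.199)&(C[...,0]>.55)&(C[...,0]<.68)&(C[...,1]>-.1)&(C[...,1]<.3)
    q=C[m]
    for c in np.arange(-.03,.25,.02):
        k=q[abs(q[:,1]-c)<.006]; 
        if len(k): print(c.round(2),len(k),k[:,0].min().round(4),k[:,0].max().round(4),end=' | ')
    print()
E
```

```text
top back slope -0.0474 at mid 0.8828
top front slope 0.037 at mid 0.6348
top L slope 0.0381 at mid 0.2341
top R slope 0.0545 at mid -0.0335
scene back slope -0.0487 at mid 0.8819
scene front slope 0.036 at mid 0.6364
scene L slope 0.0289 at mid 0.2339
scene R slope 0.0679 at mid -0.0363
top handle 468 [0.05821906 0.62635928] [[0.581, -0.033, 0.147], [0.631, 0.071, 0.168], [0.64, 0.227, 0.183]]
-0.03 26 0.6295 0.678 | -0.01 26 0.6302 0.6767 | 0.01 28 0.6311 0.679 | 0.03 30 0.6317 0.6791 | 0.05 28 0.6329 0.6787 | 0.07 30 0.6333 0.6768 | 0.09 34 0.6334 0.6777 | 0.11 33 0.6341 0.6789 | 0.13 31 0.6352 0.6757 | 0.15 29 0.6377 0.6748 | 0.17 29 0.637 0.6771 | 0.19 32 0.6398 0.6798 | 0.21 40 0.6388 0.6786 | 0.23 19 0.6417 0.6782 | 
scene handle 152 [-0.33250015  0.61136909] [[0.581, -0.042, 0.152], [0.595, 0.013, 0.168], [0.639, 0.095, 0.181]]
-0.03 18 0.6276 0.6772 | -0.01 14 0.6317 0.6788 | 0.01 13 0.6324 0.6797 | 0.03 13 0.6321 0.6791 | 0.05 17 0.636 0.6785 | 0.07 11 0.6367 0.6702 | 0.09 12 0.6347 0.6748 | 0.11 15 0.6349 0.6758 | 0.13 15 0.6349 0.6757 | 0.15 17 0.6369 0.6735 | 0.17 15 0.6391 0.6787 | 0.19 14 0.6393 0.6752 | 0.21 14 0.639 0.6795 | 0.23 8 0.6412 0.6749 |
```

```bash
cat >> h.py <<'E'
PSI=.048; C=np.array([.772,.100]); H=np.array([.6405,.229])
def cabw(x,y): return C+[x*np.cos(PSI)-y*np.sin(PSI), x*np.sin(PSI)+y*np.cos(PSI)]
def doorpt(th,out,r=.185):   # point r from hinge, 'out' before outer face; and heading of outward normal
    a=th-PSI; return H+r*np.array([-np.sin(a),-np.cos(a)])+out*np.array([-np.cos(a),np.sin(a)]), np.pi-a
def cur():
    s=sensors.get_state(); m=yaw(s); return s,np.array(s["tool_pos"]),m,np.arctan2(m[1,0],m[0,0])
def rows(ws):               # ws: list of (x,y,z,heading) -> normalised rows from the current pose
    s,p,m,b=cur(); print("t",round(s["clock"],2),"p",p.round(4),"head",round(b,3),"F",s["contact_force"].round(1),"open",round(s["opening"],2),"q",s["q"].round(2))
    for w in ws:
        d=m.T@(np.array(w[:3])-p)/.3; t=-((w[3]-b+np.pi)%(2*np.pi)-np.pi)/(2*np.pi)
        print(*d.round(3),round(t,4), end="; ")
    print()
E
python3 - <<'E'
from h import *
g,h=doorpt(.085,.020); print(g,h)
rows([(*g,.25,h),(*g,.15,h)])
E
```

```text
[0.61367025 0.04486645] 3.104592653589793
t 0.1 p [0.2402 0.5764 0.238 ] head 2.747 F [ 0.4 -0.5  0.6] open 1.0 q [-1.14  0.69 -0.19  1.57  0.16  0.9  -0.22]
-1.831 -1.157 -0.038 -0.0569; -1.83 -1.156 0.295 -0.0569;
```

send_rows:
  rows: "-0.92 -0.58 -0.04 -0.057; -0.92 -0.58 -0.04 -0.057; -0.92 -0.58 -0.04 -0.057; -0.92 -0.58 -0.04 -0.057; -0.92 -0.58 -0.04 -0.057; -0.92 -0.58 -0.04 -0.057; -0.92 -0.58 -0.04 -0.057; -0.92 -0.58 -0.04 -0.057; -0.92 -0.58 -0.04 -0.057; -0.92 -0.58 -0.04 -0.057"
  jaw: 1
  force: 30

```text
clock: 0.93
tool_pos: [0.4296, 0.3076, 0.2504]
eef_rot: [0.021, 1.0, -0.001, -0.0]
contact_force: [-1.1, -0.5, -0.6]
opening: 0.27
finger_force: 0.0
```

Run:
```python
from h import *
g,h=doorpt(.085,.020)
rows([(*g,.25,h),(*g,.15,h)])
```

```text
t 0.93 p [0.4296 0.3076 0.2504] head 3.099 F [-1.1 -0.5 -0.6] open 0.27 q [-0.5   0.56 -0.34  1.84  0.25  0.79  0.56]
-0.65 -0.849 0.002 -0.0008; -0.65 -0.849 0.336 -0.0008;
```

send_rows:
  rows: "-0.64 -0.84 0 0; -0.64 -0.84 0 0; -0.64 -0.84 0 0; -0.64 -0.84 0 0; -0.64 -0.84 0 0; -0.64 -0.84 0 0; -0.64 -0.84 0 0; -0.64 -0.84 0 0; -0.64 -0.84 0 0; -0.64 -0.84 0 0"

```text
clock: 1.77
tool_pos: [0.6111, 0.0518, 0.2501]
eef_rot: [0.019, 1.0, 0.0, -0.0]
contact_force: [-0.5, 0.3, -1.0]
opening: 0.002
finger_force: 0.0
```

Run:
```python
from h import *
g,h=doorpt(.085,.020)
rows([(*g,.25,h),(*g,.15,h)])
p,d=eyes.snapshot("scene"); cv2.imwrite("pics/crop2.png",cv2.resize(p[100:260,210:410,::-1],None,fx=3.5,fy=3.5,interpolation=cv2.INTER_CUBIC))
```

```text
t 1.77 p [0.6111 0.0518 0.2501] head 3.104 F [-0.5  0.3 -1. ] open 0.0 q [ 0.04  0.67 -0.36  1.58  0.28  0.93  1.12]
-0.009 -0.023 0.0 -0.0001; -0.01 -0.023 0.334 -0.0001;
```

View pics/crop2.png

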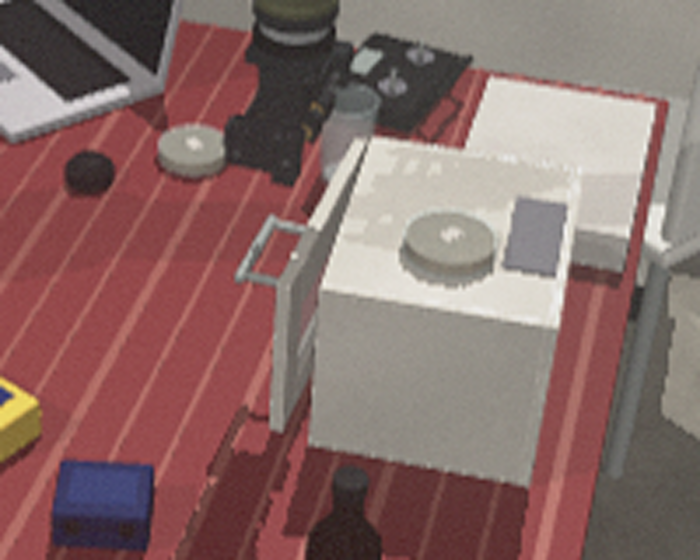

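The crop shows the closed gripper tips at (285,180), above and just behind the handle bar at (262,262), with the door a little ajar. I'll check the projected TCP before going down.

Run:
```python
from h import *
for p in [(.6111,.0518,.25),(.5877,.0458,.165)]: print((proj("scene",p)-[210,100])*3.5)
```

```text
[284.0844878  179.06086552]
[255.68180682 249.32132372]
```

send_rows:
  rows: "-0.009 -0.02 0 0; -0.009 -0.02 0.1 0; -0.009 -0.02 0.2 0; -0.009 -0.02 0.3 0; -0.009 -0.02 0.333 0; -0.009 -0.02 0.333 0; -0.009 -0.02 0.333 0"

```text
clock: 2.4
tool_pos: [0.6135, 0.0466, 0.1515]
eef_rot: [0.017, 1.0, 0.0, 0.0]
contact_force: [1.2, -0.7, -0.1]
opening: 0.008
finger_force: 0.0
```

Run:
```python
from h import *
w=[]
for th in np.arange(.13,.70,.06):
    g,h=doorpt(th+.0,.026); w.append((*g,.15,h))
rows(w)
```

```text
t 2.4 p [0.6135 0.0466 0.1515] head 3.107 F [ 1.2 -0.7 -0.1] open 0.01 q [ 0.03  0.8  -0.32  1.67  0.34  0.73  1.08]
0.047 -0.001 0.005 0.0075; 0.083 0.007 0.005 0.0171; 0.119 0.017 0.005 0.0266; 0.154 0.03 0.005 0.0362; 0.189 0.044 0.005 0.0457; 0.222 0.061 0.005 0.0553; 0.255 0.079 0.005 0.0648; 0.286 0.099 0.005 0.0744; 0.316 0.122 0.005 0.0839; 0.345 0.146 0.005 0.0935;
```

send_rows:
  rows: "0.047 0 0.003 0.0075; 0.083 0.007 0.003 0.017; 0.119 0.017 0.003 0.0266; 0.154 0.03 0.003 0.036; 0.189 0.044 0.003 0.0457; 0.222 0.061 0.003 0.055; 0.255 0.079 0.003 0.065; 0.286 0.099 0.003 0.074; 0.316 0.122 0.003 0.084; 0.345 0.146 0.003 0.0935"

```text
clock: 3.23
tool_pos: [0.5129, 0.0936, 0.1523]
eef_rot: [0.308, 0.951, 0.001, 0.002]
contact_force: [0.5, -1.8, 0.8]
opening: 0.003
finger_force: 0.5
```

Run:
```python
from h import *
w=[]
for th in np.arange(.75,1.3,.06):
    g,h=doorpt(th+.0,.026); w.append((*g,.15,h))
rows(w)
```

```text
t 3.23 p [0.5129 0.0936 0.1523] head 2.515 F [ 0.5 -1.8  0.8] open 0.0 q [-0.2   0.69 -0.12  1.97  0.16  0.49  0.52]
0.053 0.007 0.007 0.0119; 0.089 0.016 0.007 0.0215; 0.125 0.027 0.007 0.031; 0.16 0.04 0.007 0.0406; 0.194 0.056 0.007 0.0501; 0.227 0.073 0.007 0.0597; 0.259 0.092 0.007 0.0692; 0.29 0.114 0.007 0.0788; 0.319 0.137 0.007 0.0883; 0.347 0.161 0.007 0.0979;
```

send_rows:
  rows: "0.04 0.006 0.005 0.01; 0.075 0.014 0.005 0.02; 0.112 0.025 0.005 0.029; 0.147 0.038 0.005 0.038; 0.18 0.053 0.005 0.048; 0.214 0.07 0.005 0.057; 0.246 0.089 0.005 0.066; 0.277 0.11 0.005 0.076; 0.306 0.133 0.005 0.085; 0.335 0.157 0.005 0.095"

```text
clock: 4.07
tool_pos: [0.4582, 0.1913, 0.1505]
eef_rot: [0.574, 0.819, 0.002, 0.0]
contact_force: [-0.3, -0.6, -0.5]
opening: 0.009
finger_force: 0.6
```

Run:
```python
from h import *
w=[]
for th in np.arange(1.32,1.7,.06):
    g,h=doorpt(th+.0,.026); w.append((*g,.15,h))
rows(w)
p,d=eyes.snapshot("top"); Q=cloud("top",d)
m=(Q[...,2]>.185)&(Q[...,2]<.2)&(Q[...,0]>.3)&(Q[...,0]<.62)
q=Q[m]; print(len(q), np.percentile(q,[2,50,98],0).round(3))
```

```text
t 4.07 p [0.4582 0.1913 0.1505] head 1.919 F [-0.3 -0.6 -0.5] open 0.01 q [-0.53  0.67  0.07  2.04 -0.11  0.43 -0.03]
0.028 0.002 0.002 0.0078; 0.064 0.01 0.002 0.0174; 0.1 0.021 0.002 0.0269; 0.135 0.033 0.002 0.0365; 0.17 0.048 0.002 0.046; 0.203 0.064 0.002 0.0556; 0.236 0.083 0.002 0.0651; 
2248 [[ 0.327 -0.72   0.188]
 [ 0.52  -0.618  0.197]
 [ 0.616  0.598  0.2  ]]
```

send_rows:
  rows: "0.02 0.002 0 0.006; 0.055 0.008 0 0.015; 0.09 0.018 0 0.025; 0.125 0.03 0 0.034; 0.16 0.045 0 0.044; 0.193 0.06 0 0.053; 0.225 0.08 0 0.062; 0.225 0.08 0 0.062; 0.205 0.07 0 0.062; 0.205 0.07 0 0.062"

```text
clock: 4.95
tool_pos: [0.4563, 0.2529, 0.1492]
eef_rot: [0.721, 0.693, 0.0, 0.0]
contact_force: [-0.2, -0.3, 0.6]
opening: 0.003
finger_force: 0.0
```

```bash
cat >> h.py <<'E'
def doorangle():
    p,d=eyes.snapshot("top"); np.savez("pics/last.npz",p=p,d=d); Q=cloud("top",d); q=Q[(Q[...,2]>.186)&(Q[...,2]<.199)]
    r=q[:,:2]-H; k=(np.hypot(*r.T)<.262)&(np.hypot(*r.T)>.05)&(q[:,0]<.61); q=q[k]; r=r[k]
    if len(q)<10: print("few",len(q)); return
    a=np.arctan2(-r[:,0],-r[:,1]); print("door theta",len(q),np.percentile(a+PSI,[10,50,90]).round(3), q.min(0).round(3),q.max(0).round(3))
E
python3 - <<'E'
from h import *
doorangle()
rows([])
E
```

```text
door theta 153 [1.495 1.591 1.627] [0.381 0.216 0.186] [0.592 0.234 0.198]
t 5.0 p [0.4563 0.253  0.1491] head 1.53 F [ 0.4 -0.1 -0.3] open 0.0 q [-0.72  0.71  0.2   1.97 -0.28  0.49 -0.36]
```

send_rows:
  rows: "0 0 -0.1 0; 0 0 -0.2 0; 0 0 -0.33 0; 0 0 -0.33 0"

```text
clock: 5.33
tool_pos: [0.4599, 0.255, 0.2535]
eef_rot: [0.721, 0.692, 0.006, 0.001]
contact_force: [0.8, 0.3, -0.6]
opening: 0.005
finger_force: 0.0
```

Run:
```python
from h import *
rows([(.512,-.392,.2,2.96)])
```

```text
t 5.33 p [0.4599 0.255  0.2535] head 1.53 F [ 0.8  0.3 -0.6] open 0.01 q [-0.77  0.55  0.28  1.87 -0.22  0.74 -0.41]
-2.149 0.26 0.167 -0.2276;
```

send_rows:
  rows: "-1 0.12 0 -0.12; -1 0.12 0 -0.12; -1 0.12 0 -0.12; -1 0.12 0 -0.12; -1 0.12 0 -0.12; -1 0.12 0 -0.12; -1 0.12 0 -0.12; -1 0.12 0 -0.12"
  jaw: -1

```text
clock: 6.0
tool_pos: [0.4793, -0.0555, 0.2475]
eef_rot: [0.42, 0.907, -0.002, 0.001]
contact_force: [0.1, 0.5, 0.0]
opening: 0.585
finger_force: 0.0
```

Run:
```python
from h import *
rows([(.512,-.392,.2,2.96)])
```

```text
t 6.0 p [ 0.4793 -0.0555  0.2475] head 2.274 F [0.1 0.5 0. ] open 0.58 q [ 0.01  0.49  0.01  1.98 -0.    0.67  0.73]
-0.925 -0.642 0.163 -0.1091;
```

send_rows:
  rows: "-0.92 -0.64 0.1 -0.109; -0.92 -0.64 0.1 -0.109; -0.92 -0.64 0.1 -0.109; -0.92 -0.64 0.1 -0.109; -0.92 -0.64 0.1 -0.109; -0.92 -0.64 0.1 -0.109; -0.92 -0.64 0.1 -0.109; -0.92 -0.64 0.1 -0.109; -0.92 -0.64 0.1 -0.109; -0.92 -0.64 0.1 -0.109"

```text
clock: 6.83
tool_pos: [0.5138, -0.3847, 0.2163]
eef_rot: [0.089, 0.996, -0.001, -0.001]
contact_force: [0.9, 1.4, -0.4]
opening: 1.001
finger_force: 0.0
```

Run:
```python
from h import *
rows([(.512,-.392,.1,2.96),(.512,-.392,.014,2.96)])
```

```text
t 6.83 p [ 0.5138 -0.3847  0.2163] head 2.964 F [ 0.9  1.4 -0.4] open 1.0 q [ 0.69  0.74 -0.22  1.53  0.19  0.89  1.8 ]
0.001 -0.024 0.388 0.0006; 0.001 -0.024 0.674 0.0006;
```

send_rows:
  rows: "0 -0.01 0 0; 0 -0.01 0.12 0; 0 -0.01 0.25 0; 0 -0.01 0.37 0; 0 -0.01 0.37 0; 0 -0.01 0.37 0"

```text
clock: 7.33
tool_pos: [0.5149, -0.3809, 0.1056]
eef_rot: [0.084, 0.996, 0.002, -0.002]
contact_force: [0.8, -1.1, 1.3]
opening: 1.003
finger_force: 0.0
```

Run:
```python
from h import *
rows([(.512,-.392,.014,2.96)])
```

```text
t 7.33 p [ 0.5149 -0.3809  0.1056] head 2.973 F [ 0.8 -1.1  1.3] open 1.0 q [ 0.67  0.88 -0.19  1.61  0.24  0.67  1.76]
0.002 -0.039 0.305 0.002;
```

send_rows:
  rows: "0.002 -0.038 0.05 0.002; 0.002 -0.038 0.1 0.002; 0.002 -0.038 0.1 0.002; 0.002 -0.038 0.1 0.002"

```text
clock: 7.67
tool_pos: [0.5142, -0.3945, 0.0787]
eef_rot: [0.092, 0.996, -0.0, 0.001]
contact_force: [0.4, 0.3, 1.4]
opening: 1.002
finger_force: 0.0
```

Run:
```python
from h import *
rows([(.512,-.392,.014,2.96)])
```

```text
t 7.67 p [ 0.5142 -0.3945  0.0787] head 2.958 F [0.4 0.3 1.4] open 1.0 q [ 0.68  0.92 -0.18  1.61  0.24  0.63  1.76]
0.009 0.007 0.216 -0.0003;
```

send_rows:
  rows: "0.005 0.004 0.07 0; 0.005 0.004 0.14 0; 0.005 0.004 0.2 0; 0.005 0.004 0.215 0; 0.005 0.004 0.215 0"

```text
clock: 8.08
tool_pos: [0.5122, -0.3928, 0.0126]
eef_rot: [0.092, 0.996, 0.0, 0.0]
contact_force: [-0.1, -0.7, 0.3]
opening: 0.997
finger_force: 0.0
```

send_rows:
  rows: "0 0 0 0; 0 0 0 0; 0 0 0 0; 0 0 0 0; 0 0 0 0; 0 0 0 0; 0 0 0 0; 0 0 0 0"
  jaw: 1
  force: 35

```text
clock: 8.75
tool_pos: [0.5124, -0.393, 0.0129]
eef_rot: [0.092, 0.996, 0.0, 0.001]
contact_force: [-0.4, 2.1, 7.0]
opening: 0.68
finger_force: 35.0
```

send_rows:
  rows: "0 0 -0.05 0; 0 0 -0.12 0; 0 0 -0.2 0; 0 0 -0.28 0; 0 0 -0.28 0; 0 0 -0.28 0"

```text
clock: 9.25
tool_pos: [0.512, -0.3943, 0.0974]
eef_rot: [0.092, 0.996, -0.001, 0.001]
contact_force: [-0.7, 0.6, -2.9]
opening: 0.682
finger_force: 35.0
```

Run:
```python
from h import *
for x in(-.28,-.165): print(cabw(x,-.0615))
rows([(*cabw(-.28,-.0615),.1,np.pi+PSI)])
```

```text
[0.49527336 0.02513599]
[0.61014091 0.03065388]
t 9.25 p [ 0.512  -0.3943  0.0974] head 2.957 F [-0.7  0.6 -2.9] open 0.68 q [ 0.68  0.9  -0.19  1.61  0.24  0.66  1.76]
0.312 1.364 -0.011 -0.037;
```

send_rows:
  rows: "0.02 0.07 0 -0.004; 0.04 0.15 0 -0.008; 0.06 0.24 0 -0.012; 0.08 0.33 0 -0.016; 0.1 0.42 0 -0.02; 0.12 0.51 0 -0.024; 0.14 0.6 0 -0.028; 0.16 0.69 0 -0.032; 0.18 0.78 0 -0.037; 0.2 0.87 0 -0.037"

```text
clock: 10.08
tool_pos: [0.499, -0.1246, 0.0947]
eef_rot: [-0.025, 1.0, 0.0, -0.001]
contact_force: [1.1, 0.3, -2.4]
opening: 0.677
finger_force: 35.0
```

Run:
```python
from h import *
rows([(*cabw(-.28,-.0615),.1,np.pi+PSI)])
```

```text
t 10.08 p [ 0.499  -0.1246  0.0947] head -3.092 F [ 1.1  0.3 -2.4] open 0.68 q [ 0.24  0.78 -0.14  2.01  0.27  0.36  1.51]
-0.012 0.499 -0.017 0.0002;
```

send_rows:
  rows: "0 0.09 0 0; 0 0.18 0 0; 0 0.27 0 0; 0 0.36 0 0; 0 0.43 0 0; 0 0.475 0 0; -0.01 0.48 0 0; -0.01 0.48 0 0; -0.01 0.48 0 0"

```text
clock: 10.83
tool_pos: [0.4963, 0.0166, 0.0953]
eef_rot: [-0.023, 1.0, -0.001, -0.001]
contact_force: [0.5, -0.4, -3.0]
opening: 0.675
finger_force: 35.0
```

Run:
```python
from h import *
a=(*cabw(-.165,-.0615),.1,np.pi+PSI)
rows([a,(*a[:2],.014,a[3])])
doorangle(); cv2.imwrite("pics/crop3.png",cv2.resize(np.load("pics/last.npz")["p"][80:240,120:360,::-1],None,fx=3,fy=3))
```

```text
t 10.83 p [0.4963 0.0166 0.0953] head -3.095 F [ 0.5 -0.4 -3. ] open 0.67 q [-0.08  0.77 -0.08  2.07  0.19  0.31  1.3 ]
-0.381 0.029 -0.016 -0.0002; -0.381 0.029 0.271 -0.0002; 
door theta 345 [1.54  1.616 1.657] [0.379 0.217 0.186] [0.59  0.241 0.198]
```

View pics/crop3.png

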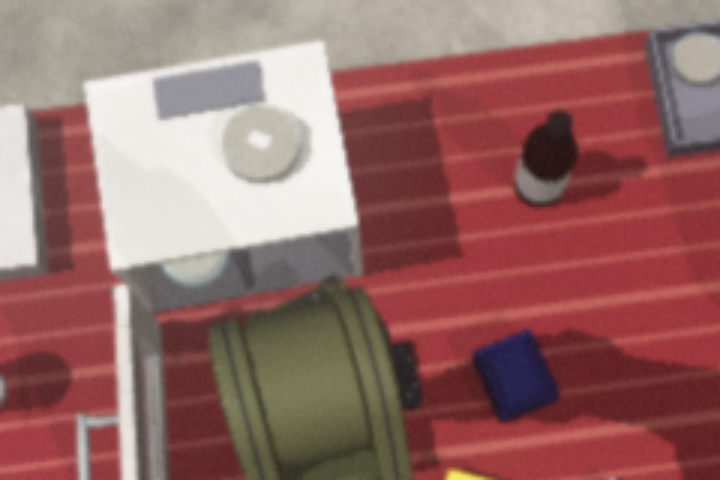

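The crop shows the door standing open at left (125-160, 290-480), the bay mouth clear at (305,265), and the arm holding the case before it. The wrist housing could overhang the roof edge, so I'll measure its front extent.

Run:
```python
from h import *
A=np.load("pics/last.npz"); Q=cloud("top",A["d"])
p,d=eyes.snapshot("scene"); S=cloud("scene",d)
for n,q in(("top",Q),("scene",S)):
    q=q[(q[...,2]>.1)&(q[...,1]>-.1)&(q[...,1]<.12)&(q[...,0]<.645)&(q[...,0]>.35)]
    for z in np.arange(.12,.6,.03):
        k=q[abs(q[:,2]-z)<.015]
        if len(k)>5: print(n,z.round(2),len(k),"x",np.percentile(k[:,0],[1,99]).round(3),"y",np.percentile(k[:,1],[1,99]).round(3))
```

```text
top 0.18 8 x [0.467 0.518] y [-0.073 -0.063]
top 0.21 148 x [0.467 0.535] y [-0.079  0.02 ]
top 0.42 6 x [0.527 0.54 ] y [0.005 0.055]
top 0.45 26 x [0.515 0.546] y [-0.011  0.065]
top 0.48 48 x [0.509 0.535] y [-0.019  0.062]
scene 0.12 415 x [0.417 0.575] y [-0.033  0.045]
scene 0.15 33 x [0.472 0.53 ] y [-0.074  0.095]
scene 0.18 240 x [0.468 0.535] y [-0.08   0.101]
scene 0.21 331 x [0.467 0.533] y [-0.082  0.108]
scene 0.24 171 x [0.465 0.533] y [-0.032  0.019]
scene 0.27 166 x [0.463 0.535] y [-0.025  0.023]
scene 0.3 174 x [0.463 0.534] y [-0.026  0.019]
scene 0.33 176 x [0.469 0.533] y [-0.026  0.017]
scene 0.36 167 x [0.471 0.534] y [-0.025  0.016]
scene 0.39 148 x [0.471 0.543] y [-0.038  0.002]
scene 0.42 258 x [0.468 0.55 ] y [-0.041  0.058]
scene 0.45 305 x [0.461 0.546] y [-0.041  0.058]
scene 0.48 293 x [0.448 0.533] y [-0.042  0.055]
scene 0.51 276 x [0.437 0.517] y [-0.038  0.018]
scene 0.54 281 x [0.427 0.506] y [-0.042  0.015]
scene 0.57 287 x [0.417 0.497] y [-0.044  0.015]
```

send_rows:
  rows: "-0.06 0.02 0 0; -0.14 0.025 0 0; -0.22 0.025 0 0; -0.3 0.025 0 0; -0.36 0.025 0 0; -0.375 0.025 0 0; -0.375 0.025 0 0; -0.375 0.025 0 0"

```text
clock: 11.6
tool_pos: [0.6068, 0.0299, 0.0954]
eef_rot: [-0.023, 1.0, -0.0, -0.001]
contact_force: [-0.7, 0.5, -2.6]
opening: 0.678
finger_force: 35.0
```

Run:
```python
from h import *
a=(*cabw(-.165,-.0615),.1,np.pi+PSI)
rows([a,(*a[:2],.014,a[3])])
```

```text
t 11.6 p [0.6068 0.0299 0.0954] head -3.095 F [-0.7  0.5 -2.6] open 0.68 q [-0.06  0.86 -0.12  1.73  0.17  0.57  1.34]
-0.011 0.002 -0.015 -0.0002; -0.012 0.002 0.271 -0.0002;
```

send_rows:
  rows: "0 0 0.06 0; 0 0 0.12 0; 0 0 0.18 0; 0 0 0.23 0; 0 0 0.265 0; 0 0 0.268 0; 0 0 0.268 0"

```text
clock: 12.18
tool_pos: [0.6074, 0.0308, 0.0153]
eef_rot: [-0.024, 1.0, -0.0, -0.001]
contact_force: [-0.5, 0.7, -1.7]
opening: 0.676
finger_force: 35.0
```

send_rows:
  rows: "0 0 0 0; 0 0 0 0; 0 0 0 0; 0 0 0 0; 0 0 0 0; 0 0 0 0; 0 0 0 0"
  jaw: -1

```text
clock: 12.77
tool_pos: [0.6086, 0.0311, 0.0157]
eef_rot: [-0.024, 1.0, 0.0, 0.0]
contact_force: [-0.0, -0.2, 0.0]
opening: 1.002
finger_force: 0.0
```

send_rows:
  rows: "0 0 -0.1 0; 0 0 -0.2 0; 0 0 -0.27 0; 0 0 -0.27 0; 0.13 0 -0.27 0; 0.26 0 -0.27 0; 0.39 0 -0.27 0; 0.42 0 -0.27 0; 0.42 0 -0.27 0; 0.42 0 -0.27 0"
  jaw: -1

```text
clock: 13.6
tool_pos: [0.4834, 0.0252, 0.0963]
eef_rot: [-0.024, 1.0, 0.0, 0.0]
contact_force: [1.1, 0.3, -1.4]
opening: 1.0
finger_force: 0.0
```

```bash
cat >> h.py <<'E'
def case():
    for n in("top","scene"):
        p,d=eyes.snapshot(n); h=cv2.cvtColor(p,cv2.COLOR_RGB2HSV); m=((h[...,0]>105)&(h[...,0]<135)&(h[...,1]>90)&(h[...,2]>20))
        q=cloud(n,d)[m]; q=q[(q[:,2]>.036)&(q[:,2]<.055)&(q[:,1]>-.12)&(q[:,0]>.45)]
        if len(q)<10: print(n,"few",len(q)); continue
        c=q[:,:2]-C; c=np.c_[c[:,0]*np.cos(PSI)+c[:,1]*np.sin(PSI),-c[:,0]*np.sin(PSI)+c[:,1]*np.cos(PSI)]
        r=cv2.minAreaRect((c*1000).astype(np.float32)); print(n,"case in cabinet frame",len(q),"x",np.percentile(c[:,0],[1,99]).round(3),"y",np.percentile(c[:,1],[1,99]).round(3),r)
E
python3 - <<'E'
from h import *
case(); rows([(*cabw(-.29,-.0615),.02,np.pi+PSI)])
E
```

```text
top case in cabinet frame 138 x [-0.144 -0.101] y [-0.089 -0.036] ((-121.74099731445312, -62.51549530029297), (37.21415328979492, 57.88045883178711), 14.317033767700195)
scene case in cabinet frame 350 x [-0.245 -0.12 ] y [-0.094 -0.035] ((-181.517578125, -64.89337158203125), (65.38340759277344, 128.8038330078125), 89.55274963378906)
t 13.7 p [0.4851 0.0254 0.0964] head -3.094 F [0.3 0.4 0.4] open 1.0 q [-0.1   0.76 -0.08  2.1   0.19  0.28  1.28]
0.0 -0.003 0.255 -0.0;
```

send_rows:
  rows: "0 -0.005 0.06 0; 0 -0.005 0.12 0; 0 -0.005 0.18 0; 0 -0.005 0.24 0; 0 -0.005 0.25 0; 0 -0.005 0.25 0; 0 -0.005 0.25 0; 0 -0.005 0.25 0; 0 -0.005 0.25 0; 0 -0.005 0.25 0"
  jaw: 1
  force: 20

```text
clock: 14.53
tool_pos: [0.4833, 0.0235, 0.0223]
eef_rot: [-0.024, 1.0, 0.0, 0.001]
contact_force: [-1.1, 0.2, -0.3]
opening: 0.264
finger_force: 0.0
```

Run:
```python
from h import *
rows([(*cabw(-.156,-.063),.02,np.pi+PSI)])
```

```text
t 14.53 p [0.4833 0.0235 0.0223] head -3.094 F [-1.1  0.2 -0.3] open 0.26 q [-0.13  0.91 -0.03  2.13  0.21  0.11  1.26]
-0.453 -0.002 0.008 0.0;
```

send_rows:
  rows: "0 0 0 0; 0 0 0 0; 0 0 0 0; -0.04 0 0 0; -0.08 0 0 0; -0.12 0 0 0; -0.16 0 0 0; -0.2 0 0 0; -0.24 0 0 0; -0.28 0 0 0"

```text
clock: 15.37
tool_pos: [0.5653, 0.0273, 0.0214]
eef_rot: [-0.024, 1.0, -0.0, -0.002]
contact_force: [-2.5, -0.4, 1.0]
opening: 0.008
finger_force: 1.1
```

send_rows:
  rows: "-0.03 0 0 0; -0.06 0 0 0; -0.09 0 0 0; -0.12 0 0 0; -0.14 0 0 0; -0.155 0 0 0; -0.16 0 0 0; -0.16 0 0 0"

```text
clock: 16.03
tool_pos: [0.6148, 0.0299, 0.0214]
eef_rot: [-0.024, 1.0, 0.0, 0.0]
contact_force: [0.2, -0.3, -0.7]
opening: 0.005
finger_force: 0.0
```

Run:
```python
from h import *
case(); rows([(*cabw(-.156,-.063),.02,np.pi+PSI)])
```

```text
top few 0
scene case in cabinet frame 15 x [-0.129 -0.118] y [-0.091 -0.042] ((-123.06110382080078, -66.70895385742188), (7.048971652984619, 51.26416015625), 11.015497207641602)
t 16.13 p [0.6147 0.0299 0.0215] head -3.093 F [-0.1  0.   0.4] open 0.01 q [-0.07  0.98 -0.1   1.72  0.2   0.45  1.32]
-0.015 -0.002 0.005 0.0;
```

send_rows:
  rows: "-0.01 0 0 0; -0.02 0 0 0; -0.022 0 0 0; -0.022 0 0 0; 0.06 0 0 0; 0.16 0 0 0; 0.25 0 0 0; 0.25 0 -0.13 0; 0.25 0 -0.26 0; 0.25 0 -0.26 0"

```text
clock: 16.97
tool_pos: [0.5436, 0.0266, 0.1051]
eef_rot: [-0.024, 1.0, 0.001, 0.005]
contact_force: [1.4, -0.2, -0.5]
opening: 0.002
finger_force: 0.0
```

Run:
```python
from h import *
case(); doorangle()
A=np.load("pics/last.npz"); Q=cloud("top",A["d"])
q=Q[(Q[...,2]>.15)&(Q[...,2]<.18)&(Q[...,0]<.55)&(Q[...,0]>.35)&(Q[...,1]>.235)&(Q[...,1]<.34)]
print("bar",len(q),np.percentile(q,[3,50,97],0).round(3).tolist(), np.median(q[q[:,1]>.27],0))
for th in(1.57,1.6,1.63): print(th,doorpt(th,.02),doorpt(th,.046))
p,d=eyes.snapshot("scene"); cv2.imwrite("pics/crop4.png",cv2.resize(p[100:260,210:410,::-1],None,fx=3.5,fy=3.5,interpolation=cv2.INTER_CUBIC))
```

```text
top few 0
scene case in cabinet frame 22 x [-0.139 -0.119] y [-0.091 -0.042] ((-131.69705200195312, -66.01288604736328), (17.80677604675293, 50.762672424316406), 11.1600980758667)
door theta 347 [1.539 1.616 1.657] [0.379 0.217 0.186] [0.591 0.24  0.199]
bar 195 [[0.407, 0.248, 0.162], [0.457, 0.28, 0.168], [0.506, 0.289, 0.174]] [0.45619129 0.28171953 0.16813241]
1.57 (array([0.45474467, 0.23995246]), 1.619592653589793) (array([0.45347647, 0.26592151]), 1.619592653589793)
1.6 (array([0.45515678, 0.24551935]), 1.589592653589793) (array([0.4546681 , 0.27151476]), 1.589592653589793)
1.63 (array([0.45573568, 0.25107138]), 1.5595926535897933) (array([0.45602697, 0.27706975]), 1.5595926535897933)
```

View pics/crop4.png

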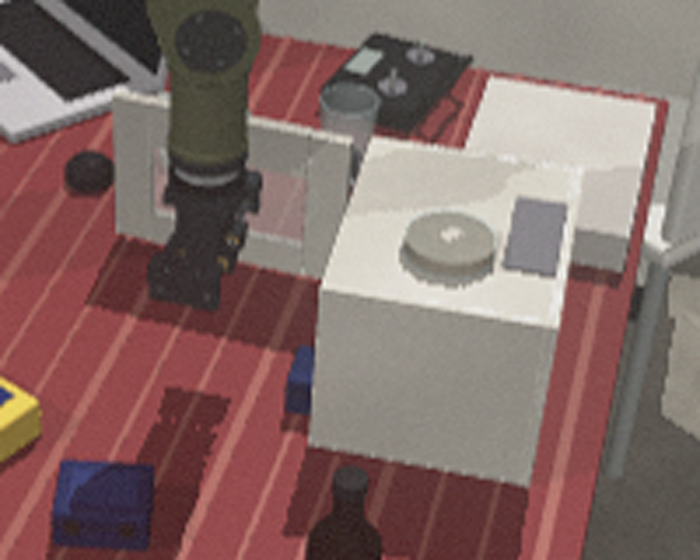

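The crop shows the case's rear end at (300,380) protruding about 30 mm from the bay, aligned, with the door fully open and all bystanders in place. Next the gripper goes back into the handle gap.

send_rows:
  rows: "0 0 -0.14 0; 0 0 -0.28 0; 0 0 -0.42 0.02; 0 0 -0.5 0.04; 0 0 -0.5 0.06; 0 0 -0.5 0.08; 0 0 -0.5 0.1; 0 0 -0.5 0.12; 0 0 -0.5 0.13; 0 0 -0.5 0.13"

```text
clock: 18.0
tool_pos: [0.5391, 0.0263, 0.248]
eef_rot: [0.376, 0.927, -0.001, -0.001]
contact_force: [-0.1, -0.2, 0.4]
opening: 0.005
finger_force: 0.0
```

Run:
```python
from h import *
rows([(.457,.256,.255,1.535)])
```

```text
t 18.0 p [0.5391 0.0263 0.248 ] head 2.372 F [-0.1 -0.2  0.4] open 0.01 q [-0.18  0.56  0.08  1.82 -0.06  0.76  0.73]
0.73 0.359 -0.023 0.1332;
```

send_rows:
  rows: "0.1 0.05 -0.01 0.018; 0.2 0.1 -0.02 0.036; 0.3 0.15 -0.02 0.055; 0.4 0.2 -0.02 0.075; 0.5 0.25 -0.02 0.095; 0.6 0.3 -0.02 0.115; 0.7 0.345 -0.02 0.133; 0.725 0.357 -0.02 0.133; 0.725 0.357 -0.02 0.133; 0.725 0.357 -0.02 0.133"

```text
clock: 18.83
tool_pos: [0.4578, 0.2536, 0.2548]
eef_rot: [0.718, 0.696, -0.001, 0.0]
contact_force: [0.5, -1.2, 2.0]
opening: 0.0
finger_force: 0.0
```

Run:
```python
from h import *
rows([(.457,.256,.15,1.535)])
```

```text
t 18.83 p [0.4578 0.2536 0.2548] head 1.54 F [ 0.5 -1.2  2. ] open 0.0 q [-0.82  0.56  0.37  1.87 -0.28  0.77 -0.34]
0.009 -0.003 0.349 0.0009;
```

send_rows:
  rows: "0.005 0 0.05 0; 0.005 0 0.13 0; 0.005 0 0.21 0; 0.005 0 0.29 0; 0.005 0 0.335 0; 0.005 0 0.342 0; 0.005 0 0.342 0"

```text
clock: 19.42
tool_pos: [0.4584, 0.2533, 0.1524]
eef_rot: [0.72, 0.694, -0.001, 0.0]
contact_force: [0.5, -0.2, 0.1]
opening: 0.007
finger_force: 0.0
```

Run:
```python
from h import *
w=[]
for th in np.arange(1.60,1.0,-.06):
    g,h=doorpt(th,.012); w.append((*g,.152,h))
rows(w)
```

```text
t 19.42 p [0.4584 0.2533 0.1524] head 1.535 F [ 0.5 -0.2  0.1] open 0.01 q [-0.76  0.71  0.27  1.96 -0.36  0.51 -0.27]
-0.053 -0.008 0.001 -0.0087; -0.09 -0.008 0.001 -0.0183; -0.127 -0.005 0.001 -0.0278; -0.164 0.0 0.002 -0.0374; -0.2 0.008 0.002 -0.0469; -0.236 0.017 0.002 -0.0564; -0.271 0.029 0.002 -0.066; -0.306 0.043 0.002 -0.0755; -0.339 0.058 0.002 -0.0851; -0.372 0.076 0.002 -0.0946; -0.403 0.096 0.002 -0.1042;
```

send_rows:
  rows: "-0.053 -0.008 0 -0.0087; -0.09 -0.008 0 -0.018; -0.127 -0.005 0 -0.028; -0.164 0 0 -0.037; -0.2 0.008 0 -0.047; -0.236 0.017 0 -0.056; -0.271 0.029 0 -0.066; -0.306 0.043 0 -0.0755; -0.339 0.058 0 -0.085; -0.372 0.076 0 -0.0946"

```text
clock: 20.25
tool_pos: [0.4783, 0.1425, 0.1544]
eef_rot: [0.483, 0.876, 0.001, 0.001]
contact_force: [0.5, 2.3, -1.1]
opening: 0.009
finger_force: 0.6
```

Run:
```python
from h import *
w=[]
for th in np.arange(1.02,.46,-.06):
    g,h=doorpt(th,.012); w.append((*g,.152,h))
rows(w)
```

```text
t 20.25 p [0.4783 0.1425 0.1544] head 2.134 F [ 0.5  2.3 -1.1] open 0.01 q [-0.42  0.66  0.07  2.03 -0.1   0.44  0.28]
-0.027 -0.007 0.008 -0.0056; -0.064 -0.007 0.008 -0.0152; -0.101 -0.004 0.008 -0.0247; -0.138 0.0 0.008 -0.0343; -0.174 0.007 0.008 -0.0438; -0.21 0.016 0.008 -0.0534; -0.246 0.027 0.008 -0.0629; -0.28 0.04 0.008 -0.0725; -0.314 0.055 0.008 -0.082; -0.347 0.072 0.009 -0.0916;
```

send_rows:
  rows: "-0.027 -0.005 0.003 -0.0056; -0.06 -0.006 0.003 -0.015; -0.097 -0.004 0.003 -0.024; -0.134 0 0.003 -0.034; -0.17 0.007 0.003 -0.043; -0.206 0.016 0.003 -0.053; -0.242 0.027 0.003 -0.062; -0.276 0.04 0.003 -0.072; -0.31 0.055 0.003 -0.081; -0.343 0.072 0.003 -0.091"

```text
clock: 21.08
tool_pos: [0.5509, 0.0663, 0.1535]
eef_rot: [0.216, 0.976, -0.0, 0.001]
contact_force: [-0.1, 1.3, 0.0]
opening: 0.007
finger_force: 0.7
```

Run:
```python
from h import *
w=[]
for th in (.45,.40,.35,.31,.27,.23,.19,.15,.11,.07):
    g,h=doorpt(th,.011); w.append((*g,.152,h))
rows(w)
```

```text
t 21.08 p [0.5509 0.0663 0.1535] head 2.705 F [-0.1  1.3  0. ] open 0.01 q [-0.14  0.72 -0.11  1.86  0.14  0.57  0.79]
-0.026 0.0 0.005 -0.0054; -0.057 0.0 0.005 -0.0134; -0.088 0.002 0.005 -0.0214; -0.112 0.004 0.005 -0.0277; -0.137 0.007 0.005 -0.0341; -0.161 0.011 0.005 -0.0405; -0.185 0.017 0.005 -0.0468; -0.209 0.023 0.005 -0.0532; -0.233 0.03 0.005 -0.0595; -0.256 0.038 0.006 -0.0659;
```

send_rows:
  rows: "-0.026 0 0.003 -0.0054; -0.055 0 0.003 -0.013; -0.085 0.002 0.003 -0.021; -0.11 0.004 0.003 -0.028; -0.134 0.007 0.003 -0.034; -0.158 0.011 0.003 -0.04; -0.182 0.017 0.003 -0.047; -0.205 0.023 0.003 -0.053; -0.228 0.03 0.003 -0.0595; -0.25 0.038 0.003 -0.066"

```text
clock: 21.92
tool_pos: [0.6229, 0.0443, 0.1525]
eef_rot: [0.011, 1.0, -0.001, 0.0]
contact_force: [-2.2, 0.3, 1.7]
opening: 0.004
finger_force: 1.0
```

Run:
```python
from h import *
w=[]
for th in (.05,.03,.01,-.01,-.02):
    g,h=doorpt(th,.009); w.append((*g,.152,h))
rows(w)
```

```text
t 21.92 p [0.6229 0.0443 0.1525] head 3.119 F [-2.2  0.3  1.7] open 0.0 q [-0.01  0.8  -0.25  1.64  0.27  0.73  1.16]
-0.028 -0.0 0.002 -0.0033; -0.04 -0.0 0.002 -0.0065; -0.052 -0.0 0.002 -0.0097; -0.065 -0.0 0.002 -0.0129; -0.071 0.0 0.002 -0.0145;
```

send_rows:
  rows: "-0.015 0 0 -0.003; -0.03 0 0 -0.006; -0.042 0 0 -0.009; -0.055 0 0 -0.012; -0.062 0 0 -0.012; -0.062 0 0 -0.012"

```text
clock: 22.42
tool_pos: [0.6375, 0.0447, 0.151]
eef_rot: [-0.026, 1.0, -0.001, -0.004]
contact_force: [-11.5, -2.9, 8.8]
opening: 0.004
finger_force: 5.7
```

Run:
```python
from h import *
rows([(*doorpt(0,.009)[0],.152,np.pi+PSI),(*doorpt(0,.02)[0],.152,np.pi+PSI)])
```

```text
t 22.42 p [0.6375 0.0447 0.151 ] head -3.09 F [-11.5  -2.9   8.8] open 0.0 q [ 0.    0.82 -0.27  1.59  0.28  0.78  1.23]
-0.01 -0.003 -0.003 0.0006; 0.027 -0.003 -0.003 0.0006;
```

send_rows:
  rows: "-0.01 0 0 0; -0.02 0 0 0; -0.02 0 0 0; -0.02 0 0 0"

```text
clock: 22.75
tool_pos: [0.6371, 0.0446, 0.151]
eef_rot: [-0.026, 1.0, -0.002, -0.011]
contact_force: [-26.8, -3.9, 19.8]
opening: 0.007
finger_force: 13.3
```

send_rows:
  rows: "0.03 0 0 0; 0.055 0 0 0; 0.055 0 0 0; 0.055 0 0 0; 0.055 0 -0.1 0; 0.055 0 -0.2 0; 0.055 0 -0.3 0; 0.055 0 -0.35 0; 0.055 0 -0.35 0"

```text
clock: 23.5
tool_pos: [0.6343, 0.0463, 0.2605]
eef_rot: [-0.026, 1.0, 0.001, 0.005]
contact_force: [0.4, -0.0, 0.5]
opening: 0.006
finger_force: 0.0
```

Run:
```python
from h import *
rows([])
for n in("top","scene"):
    p,d=eyes.snapshot(n); Q=cloud(n,d)
    q=Q[(Q[...,2]>.186)&(Q[...,2]<.2)&(Q[...,0]>.55)&(Q[...,0]<.68)&(Q[...,1]>-.04)&(Q[...,1]<.24)]
    f=[(c,q[abs(q[:,1]-c)<.006,0].min()) for c in np.arange(-.03,.22,.015) if (abs(q[:,1]-c)<.006).any()]
    f=np.array(f); a=np.polyfit(f[:,0],f[:,1],1); print(n,"front slope",a.round(4),"theta",a[0]+PSI, f[:,1].round(3))
cv2.imwrite("pics/crop5.png",cv2.resize(p[100:260,210:410,::-1],None,fx=3.5,fy=3.5,interpolation=cv2.INTER_CUBIC))
```

```text
t 23.5 p [0.6343 0.0463 0.2605] head -3.09 F [ 0.4 -0.   0.5] open 0.01 q [ 0.02  0.69 -0.31  1.51  0.23  0.97  1.27]

top front slope [-0.049   0.6506] theta -0.0009511169129815533 [0.646 0.646 0.644 0.644 0.643 0.643 0.642 0.641 0.64 ]
scene front slope [-0.0537  0.6526] theta -0.005703059976360184 [0.654 0.652 0.654 0.652 0.651 0.65  0.649 0.65  0.649 0.647 0.646 0.644
 0.645 0.644 0.644 0.642 0.641]
```

View pics/crop5.png

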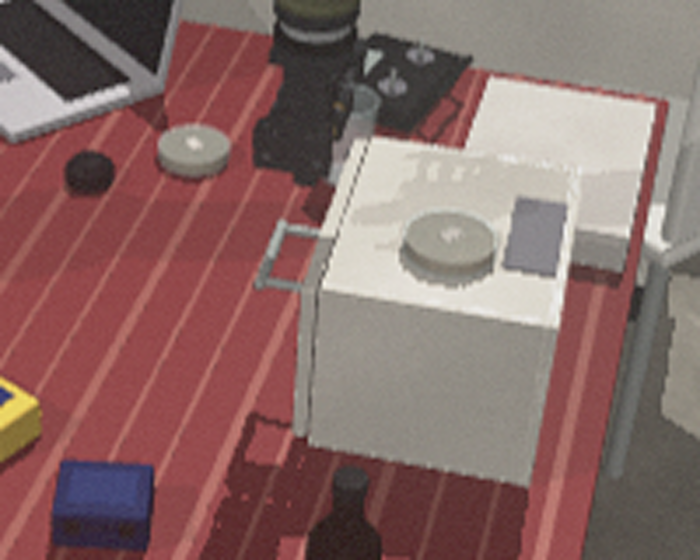

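The crop shows the door closed flush along the cabinet front, from (320,290) down to (305,435). The handle is free at (285,255), the gripper is clear above it, and the bystanders haven't moved. With the door shut, the case's rear must be behind the door plane, so its centre is at least at -30 mm and between the bay walls.

```bash
python3 -c "
from plant import finish_job
print(finish_job())"
```

```text
the job is handed in; nothing more can be done
None
```

I handed the job in at about 23.5 s: the door measured shut to within about 0.01 rad, and the blue long case is in the right-hand bay. Its position behind the door is inferred from the geometry, because I didn't see it after closing. The bystanders look unmoved in the last picture, and no verdict came back.

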